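# Hang the swing mirror and lean it to its click-stop

### The job

Take the round mirror out of the rack and hang it upright on its stand, both pins fully home in the open cradles and the notched disc over the sprung plunger. Then gently lean its top back until the plunger pops up into the notch of the disc; never force the mirror against the stand or its stop. Let go of it, and leave the other things on the table where they are.

Things in the scene. Friction and masses are not known exactly. Their poses are not given: they have to be found in the camera images.
- mirror: round swing mirror in a brass frame, 150 mm diameter, 14 mm thick, 0.7 to 1 kg, at first standing on edge in the rack. Origin at its centre, on the pivot axis; x normal to the face (glass on -x), y along its two pivot pins, z to the top of the rim. At each end of y a 16 mm collar runs from the rim to 90 mm from the centre, then a bare 8 mm pin from 90 to 106 mm. Grip the rim by its faces
- pin_disc (a point): middle of the bare pin at the mirror's disc end, 98 mm from its centre on +y; it belongs in the cradle on the plunger side
- pin_plain (a point): middle of the bare pin at the mirror's plain end, 98 mm from its centre on -y; the pin ends in a plain cap of 18 mm diameter (106 to 112 mm)
- rim_top (a point): top of the mirror's rim, 75 mm from its centre on +z. Hung, the mirror turns with under 1 N pushed here; once the plunger is in the notch, every newton pushed here presses the disc and the pins on plunger and cradles with some 7 N more, on top of the mirror's weight
- stand: fixed mirror stand: wooden base 120 x 250 mm, 18 mm high, and two upright brass arms at y = +98 and -98 mm, each 9 mm thick (y) and 22 mm wide (x), with an open cradle on top. Origin under the centre of the base, z up; x is the way the mirror's top must lean. Hung upright, the mirror's axes are parallel to the stand's, its disc outside the +y arm, its centre 125 mm above the stand's origin
- cradle_stop (a point): seat of the pin's axis in the +y arm (plunger side), 125 mm above the table. Each cradle is an open-topped U 9 mm wide along x; its straight sides reach 5 mm above the seated axis, then flared lips, 25 mm wide at the mouth, reach 14 mm above it
- cradle_plain (a point): seat of the pin's axis in the stand's -y arm, 125 mm above the table
- plunger (a joint): travel of the sprung plunger, m: a pin with a 9 mm ball tip and a 12 mm knob at its tail; net spring force about 1.4 N at 0, plus 0.25 N per mm. 0 = fully out, nothing there; about 0.0045 = held down by the round of the disc; about 0.0005 = up in the notch. The knob stands 2 mm plus this off its barrel. In the notch it holds the mirror, with some 0.03 rad of play; pushing on loads it sideways
- rack: fixed wooden rack that holds the mirror on edge: base 75 x 170 mm, 12 mm high, with two boards 10 mm thick and 150 mm long (along y), 57 mm high, 17 mm apart along x; the mirror stands between them on the base, its centre 87 mm above the table
- book_low: bystander: hardback book 150 x 210 x 26 mm lying flat, origin under its centre
- book_top: bystander: hardback book 140 x 200 x 30 mm lying on the other
- clock: bystander: bedside alarm clock 45 x 100 x 80 mm, origin under its centre
- cream_jar: bystander: cream jar, 54 mm diameter, 50 mm high, origin under its centre
- stop_disc (a point): centre of the notched brass stop disc at the outer end of the mirror's +y pin: 46 mm diameter, 8 mm thick (106 to 114 mm from the mirror's centre). It is round but for one notch, 9.5 mm wide and 4 mm deep, at its lower edge, 0.60 rad from straight down towards the mirror's +x
- stop_axis (a point): point on the stand's pivot axis in the plane of the seated disc, 110 mm from the stand's middle on +y. A bracket on the arm carries the plunger, pointing up at this axis from 18 to 57 mm below it. It is clamped between 0.20 rad to -x and 0.28 rad to +x of straight down, so the plunger meets the notch at a lean of 0.32 to 0.80 rad: find it by watching or feeling the plunger

How it is judged:
On the way:
1. the mirror hangs with both pins home in the cradles and the round of its disc holds the plunger back (horizontal distance between pin_disc and cradle_stop below 0.006 m and height (world z) of each of pin_disc, pin_plain below 0.1275 m and horizontal distance between pin_plain and cradle_plain below 0.006 m and value of joint plunger above 0.0028 m), for 0.2 s.
At the end, for the whole second after the job is handed in: The mirror hangs at rest with both pins home in the cradles (no more than 2.5 mm above their seats and within 6 mm of them sideways), disc on the plunger side, leaning 0.24 to 0.90 rad back towards the stand's +x, with the plunger dropped into the notch (plunger under 1.5 mm) (horizontal distance between pin_disc and cradle_stop below 0.006 m and height (world z) of each of pin_disc, pin_plain below 0.1275 m and horizontal distance between pin_plain and cradle_plain below 0.006 m and value of joint plunger below 0.0015 m and angle between mirror's own z axis and vertical between 0.24 and 0.9 rad and x of rim_top in the frame of stand above 0.01 m and linear speed of mirror below 0.02 m/s and angular speed of mirror below 0.1 rad/s); the robot touches nothing.
It fails at once if the mirror is forced against the stand or its stop (over 40 N between them) (contact force between mirror and stand above 40 N).
It fails at once if the lower book is pushed more than 15 mm (distance of book_low from where it was at the start of the episode above 0.015 m).
It fails at once if the upper book is pushed more than 15 mm (distance of book_top from where it was at the start of the episode above 0.015 m).
It fails at once if the alarm clock is pushed more than 15 mm (distance of clock from where it was at the start of the episode above 0.015 m).
It fails at once if the cream jar is pushed more than 15 mm (distance of cream_jar from where it was at the start of the episode above 0.015 m).
It also fails if it takes over 67 s, if anything falls off the work surface, if the arm or the gripper's body presses on something with over 40 N, if the wrist force passes 120 N, or if a joint passes its speed limit or range.

### The arm

A 6-joint arm with a two-finger parallel gripper is mounted at the origin on the work surface. World frame = base frame: x ahead of the robot, y to its left, z up, the work surface at z = 0. Lengths are in m, angles in rad, forces in N, time in s.
With the tool pointing down it reaches from about 0.35 to 0.95 m from the base axis. Payload 17.4 kg.
Tool frame: the origin (TCP) lies on the front face of the gripper's body, between the roots of the fingers; the fingertips stand 84 mm ahead of it and the grasp point (between the pads) lies 65 mm ahead of it; z points along the fingers, y is the line along which they close (so a half turn about z gives the same grasp; the last joint's range is limited). The gripper opens to 93 mm and grips with 3 to 60 N. Pads are 15 mm wide; open, the fingers measure 128 mm over their backs; the gripper's body (75 mm by 188 mm) begins 65 mm behind the grasp point.
Start: joints at [1.228, 0.116, 1.442, -0, 1.584, -0.038], TCP at [0.203, 0.644, 0.303] pointing down, gripper open.
Joint ranges: [-2.83, 2.83], [-0.83, 2.19], [0.07, 2.5], [-1.14, 4.28], [0.01, 3], [-2.97, 2.97]. Speed limits (rad/s): [1.89, 1.89, 2.22, 3.14, 3.14, 3.14].

### API

Orientations are given as [roll, pitch, yaw] about the fixed x, y, z axes, in that order (R = Rz(yaw) Ry(pitch) Rx(roll)).
In Python, from rig import arm gives the robot as it stands.
- The arm moves only by the shell command python3 jog.py 'ROWS' [OPENING]. ROWS is rows parted by semicolons, their numbers by spaces, 1 to 10 of them, each of 6 numbers: dx, dy, dz in m, then a rotation vector rx, ry, rz in rad; each row is the pose to reach, as a shift and turn from the pose commanded when the command began, along the tool's axes at that moment; what a row does not reach only later rows make up. A row lasts 1/10 s, in which the tool goes at most 0.05 m and 0.15 rad, less where a joint would pass 70% of its speed; a pose out of reach is approached as far as the arm can. OPENING is the finger opening in m, set as the command begins (- or left out keeps the last). The fingers move at their own pace and stop on an object; the grip force is fixed at half the most. Time passes only in rows, so rows that do not move let the fingers close. It prints the time, the measured TCP pose, the force, the opening and the grip force at its end.
- arm.sense(): the state, without advancing time (a new reading comes with each control period).
- arm.read_camera(name): name is "side" or "top" or "wrist"; returns the picture (480x640x3 uint8, red, green, blue); there is no depth.
- arm.camera_params(name): a dict with "fov_y" (degrees; the focal length in pixels is half the picture's height over the tangent of half this angle, whatever the lens; pixels are square), "cx", "cy" (the principal point, pixels), "rvec" (rotation vector, rad) and "tvec" (3), from world to camera coordinates, as OpenCV has them; the wrist camera has in their place "T_tool_cam" (4x4, takes a point from camera to tool coordinates, whose origin is the TCP and whose axes are the flange's). Camera axes: x right, y down, z forward; pixel columns grow to the right and rows downward; lengths in m; the calibration is good to about 2 mm. The wrist camera is an equidistant fisheye: a pixel r from the principal point sees the ray r / f radians off the axis. A picture is of the moment at which its call begins: read the wrist's pose just before it. camera_params takes no time and is no camera call.
- arm.hand_in(): hands the job in; it is judged then, once.
The state is a dict: "clock": time; "joints": joint angles; "qvel": joint speeds; "tau": joint torques, N m; "tool_pos": TCP position; "ee_rot": TCP orientation; "force": force on the tool from outside, world axes, zero at the start; "wrist_torque": the same for the moment, N m; "width": finger opening in m; "gripper_force": force on a finger pad.
Only numpy, scipy, OpenCV 4.12 (cv2) and the standard library are available. Lean on these libraries where they do the work, as an engineer would, in place of code of your own. Each camera call takes 0.05 s, during which the arm holds its last target. There are 200 camera calls.

## Working session

There is one attempt and no reset: what is moved stays moved. The work goes in short steps, Python scripts to look and compute and a shell command to move; the robot and the scene stay as the last step left them, time stands still between calls to the robot, and variables do not carry over. Pictures are saved under pics/ and viewed, at most 10 in all, crops included, and the job is handed in when it is done.

```bash
ls; mkdir -p pics; python3 - <<'E'
from rig import arm
import cv2,numpy as np
for n in ["side","top","wrist"]:
    s=arm.sense(); im=arm.read_camera(n); cv2.imwrite(f"pics/{n}0.png",im[:,:,::-1]); print(n,arm.camera_params(n))
print(s)
E
```

```text
jog.py
pics
rig.py
side {'fov_y': 49.23549195991955, 'cx': 317.8808674233233, 'cy': 236.74654229088878, 'rvec': array([ 0.1984386 , -2.82923773,  1.20915859]), 'tvec': array([0.61024012, 0.13035098, 1.04038679])}
top {'fov_y': 57.631838319828255, 'cx': 313.8352723682645, 'cy': 239.0770200060064, 'rvec': array([ 2.13871969, -2.19773208,  0.09664231]), 'tvec': array([0.04325971, 0.62188668, 0.93629893])}
wrist {'fov_y': 65.70646984690485, 'cx': 328.3545172257809, 'cy': 243.2111726556099, 'T_tool_cam': array([[-1.09233525e-03, -9.67820809e-01, -2.51638012e-01,
         7.03695588e-02],
       [ 9.99999055e-01, -8.47120912e-04, -1.08279733e-03,
        -1.87652561e-04],
       [ 8.34785961e-04, -2.51638957e-01,  9.67820819e-01,
        -8.20552378e-02],
       [ 0.00000000e+00,  0.00000000e+00,  0.00000000e+00,
         1.00000000e+00]])}
{'clock': 0.1, 'joints': array([ 1.22820710e+00,  1.16455167e-01,  1.44218341e+00, -2.43734098e-05,
        1.58398034e+00, -3.77883491e-02]), 'qvel': array([ 2.07679399e-03, -3.45569211e-04, -3.66145628e-03, -1.59637957e-03,
       -6.39953737e-04, -1.68069718e-05]), 'tau': array([ 1.69132880e-03, -7.22882652e+01, -6.23864722e+01,  7.81922601e-02,
        2.27630819e-02, -3.94164488e-05]), 'tool_pos': array([0.20254721, 0.64380501, 0.30207673]), 'ee_rot': array([-3.14056620e+00, -1.44175848e-05,  2.83679146e+00]), 'force': array([-0.26468303,  0.64894459, -0.33565771]), 'wrist_torque': array([-0.05439673,  0.00190743,  0.02153819]), 'gripper_force': 0.0, 'width': 0.0933279566108749}
```

View pics/side0.png

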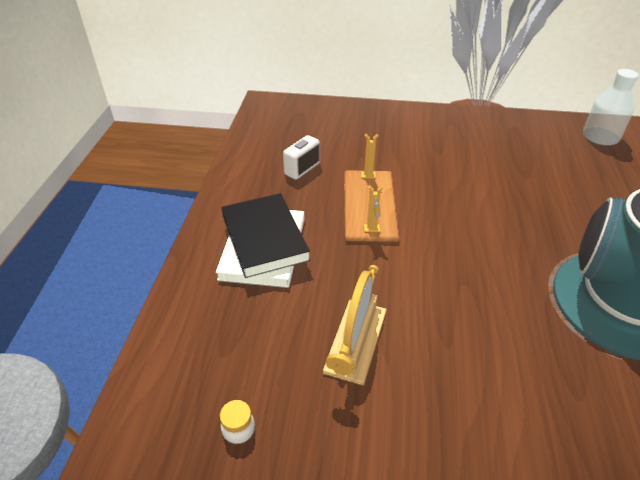

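View pics/top0.png

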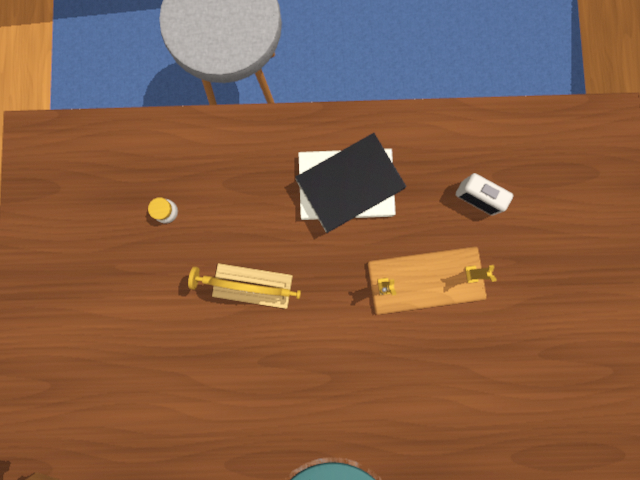

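```bash
cat > h.py <<'E'
import numpy as np,cv2
from scipy.spatial.transform import Rotation as R
from rig import arm
def ray(n,uv):
    p=arm.camera_params(n); f=240/np.tan(np.radians(p['fov_y']/2))
    d=np.array([(uv[0]-p['cx'])/f,(uv[1]-p['cy'])/f,1.]); M=R.from_rotvec(p['rvec']).as_matrix()
    return -M.T@p['tvec'], M.T@d/np.linalg.norm(d)
def proj(n,P):
    p=arm.camera_params(n); f=240/np.tan(np.radians(p['fov_y']/2))
    c=R.from_rotvec(p['rvec']).apply(np.atleast_2d(P))+p['tvec']
    return np.c_[p['cx']+f*c[:,0]/c[:,2],p['cy']+f*c[:,1]/c[:,2]]
def atz(n,uv,z):
    o,d=ray(n,uv); return o+d*(z-o[2])/d[2]
def tri(rs):
    A=sum(np.eye(3)-np.outer(d,d) for o,d in rs); b=sum((np.eye(3)-np.outer(d,d))@o for o,d in rs)
    P=np.linalg.solve(A,b); return P,[np.linalg.norm(np.cross(P-o,d)) for o,d in rs]
def wray(uv,s):
    p=arm.camera_params('wrist'); f=240/np.tan(np.radians(p['fov_y']/2)); v=np.array([uv[0]-p['cx'],uv[1]-p['cy']]); r=np.hypot(*v); t=r/f
    d=np.r_[np.sin(t)*v/r,np.cos(t)]; T=p['T_tool_cam']; Rw=R.from_euler('xyz',s['ee_rot']).as_matrix()
    return s['tool_pos']+Rw@T[:3,3], Rw@T[:3,:3]@d
def wproj(P,s):
    p=arm.camera_params('wrist'); f=240/np.tan(np.radians(p['fov_y']/2)); T=p['T_tool_cam']; Rw=R.from_euler('xyz',s['ee_rot']).as_matrix()
    c=((np.atleast_2d(P)-s['tool_pos'])@Rw-T[:3,3])@T[:3,:3]; r=np.hypot(c[:,0],c[:,1]); t=np.arctan2(r,c[:,2])
    return np.c_[p['cx']+f*t*c[:,0]/r,p['cy']+f*t*c[:,1]/r]
E
python3 - <<'E'
import cv2,numpy as np
a=cv2.imread('pics/top0.png');b=cv2.imread('pics/side0.png')
def c(i,x,y,w,h): return cv2.resize(i[y:y+h,x:x+w],(400,300),interpolation=cv2.INTER_CUBIC)
cv2.imwrite('pics/m.png',np.vstack([np.hstack([c(a,180,240,133,100),c(a,362,230,133,100)]),np.hstack([c(b,290,260,160,120),c(b,300,125,160,120)])]))
E
```

```text
(no output)
```

View pics/m.png

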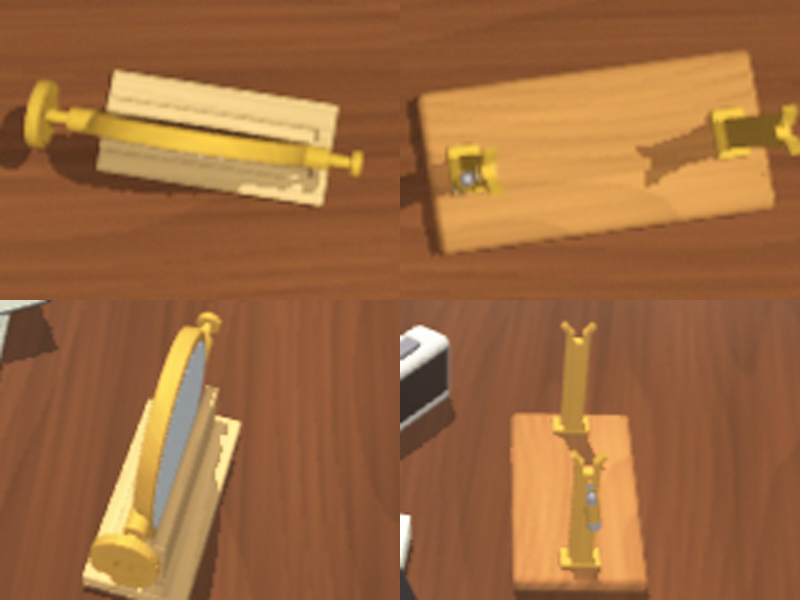

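View pics/wrist0.png

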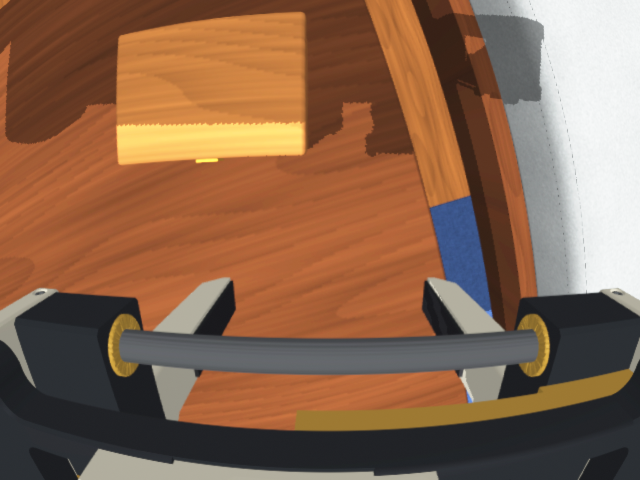

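```bash
python3 - <<'E'
from h import *
np.set_printoptions(precision=4,suppress=True)
print('disc',tri([ray('top',(193.3,278.3)),ray('side',(340,364.8))]))
print('cap',tri([ray('top',(299,294.3)),ray('side',(373.6,268.8))]))
C=[atz('top',p,.018) for p in [(368,261.7),(478,247.3),(486.7,298.3),(376,314)]];print(np.array(C),np.mean(C,0))
for p in [(368,261.7),(376,314)]:pass
yax=(C[0]+C[3]-C[1]-C[2]);yaw=np.arctan2(-yax[0],yax[1]);print('yaw',yaw,np.linalg.norm(yax)/2)
for a,b in [((366,135),(376,135)),((370.8,187.8),(381.2,189))]:
    print('arm',atz('side',a,.139),atz('side',b,.139))
# rack corners
K=[atz('top',p,.012) for p in [(180+113/3,240+70/3),(180+338/3,240+105/3),(180+322/3,240+207/3),(180+97/3,240+172/3)]];print(np.array(K),np.mean(K,0))
c=np.mean(C,0)
P=[c+np.array([np.cos(yaw)*x-np.sin(yaw)*y,np.sin(yaw)*x+np.cos(yaw)*y,z]) for x,y,z in [(0,98,.107),(0,-98,.107)] for x,y in [(x,y/1000)]]
print(np.array(P),proj('top',P),proj('side',P))
E
python3 - <<'E'
import cv2
a=cv2.imread('pics/top0.png')[240:310,365:505];b=cv2.imread('pics/side0.png')[125:245,340:400]
import numpy as np
a=cv2.resize(a,None,fx=4,fy=4,interpolation=3);b=cv2.resize(b,None,fx=4,fy=4,interpolation=3)
o=np.zeros((480,800,3),np.uint8);o[:280,:560]=a;o[:,560:]=b
cv2.imwrite('pics/m2.png',o)
E
```

```text
disc (array([0.5418, 0.2773, 0.0885]), [np.float64(0.0008346034206162566), np.float64(0.0008346034206162366)])
cap (array([0.5026, 0.0596, 0.0869]), [np.float64(0.0013244520842811028), np.float64(0.0013244520842812023)])
[[ 0.57   -0.093   0.018 ]
 [ 0.5955 -0.3394  0.018 ]
 [ 0.4822 -0.3514  0.018 ]
 [ 0.4544 -0.1061  0.018 ]] [ 0.5255 -0.2225  0.018 ]
yaw 0.10792492878356212 0.24729383717303435
arm [ 0.547 -0.316  0.139] [ 0.5238 -0.3191  0.139 ]
arm [ 0.5223 -0.119   0.139 ] [ 0.5008 -0.118   0.139 ]
[[0.5758 0.2442 0.012 ]
 [0.5451 0.076  0.012 ]
 [0.4701 0.0895 0.012 ]
 [0.5002 0.2565 0.012 ]] [0.5228 0.1665 0.012 ]
[[ 0.515  -0.125   0.125 ]
 [ 0.5361 -0.3199  0.125 ]] [[391.5708 286.7408]
 [489.8331 273.3438]] [[374.0519 191.5901]
 [370.4033 139.5104]]
```

View pics/m2.png

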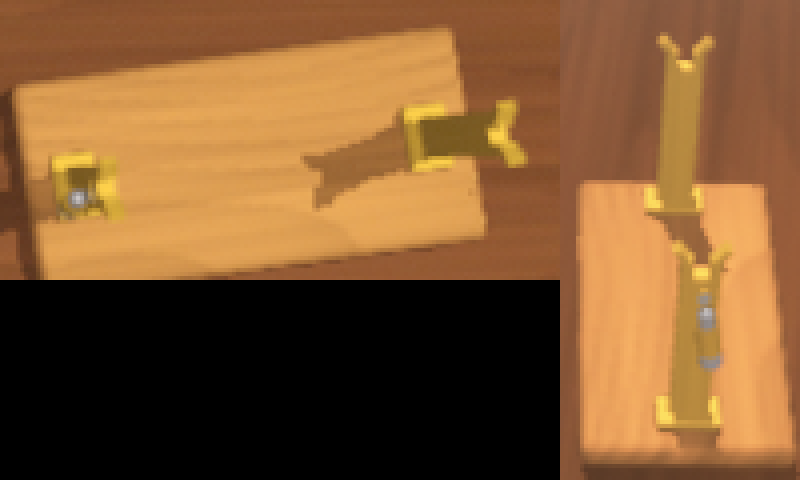

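```bash
python3 - <<'E'
from h import *
np.set_printoptions(precision=4,suppress=True)
l=tri([ray('top',(393,286.7)),ray('side',(376,187))]);r=tri([ray('top',(493,273)),ray('side',(371.5,135.5))])
print(l,r,np.linalg.norm(l[0]-r[0])); d=l[0]-r[0]; print('yaw',np.arctan2(-d[0],d[1]),(l[0]+r[0])/2)
s=arm.sense(); Rw=R.from_euler('xyz',s['ee_rot']).as_matrix(); print(Rw)
# plunger angle by side projection
c=np.array([.5255,-.2225,0])
for yaw,cc in [(.105,c)]:
  Rz=R.from_euler('z',yaw).as_matrix()
  for a in [-.2,0,.28]:
    print(a,proj('side',[cc+Rz@[np.sin(a)*q,.110,.125-np.cos(a)*q] for q in (.022,.060)]))
E
```

```text
(array([ 0.5135, -0.1259,  0.1368]), [np.float64(0.0016779687409550364), np.float64(0.0016779687409551334)]) (array([ 0.5354, -0.3224,  0.1346]), [np.float64(0.0011020162519389395), np.float64(0.001102016251939088)]) 0.19770285240912297
yaw 0.11108078996125102 [ 0.5244 -0.2241  0.1357]
[[-0.9539  0.3001 -0.0003]
 [ 0.3001  0.9539 -0.0008]
 [ 0.     -0.0008 -1.    ]]
-0.2 [[375.5127 203.2146]
 [377.7649 216.5466]]
0 [[373.418  203.3306]
 [372.1825 216.8418]]
0.28 [[370.5531 202.9578]
 [364.5446 215.8618]]
```

```bash
F="-0.448 -0.358 0 0 0 1.445"; python3 jog.py '-0.045 -0.036 0 0 0 0.145;-0.09 -0.072 0 0 0 0.29;-0.135 -0.108 0 0 0 0.434;-0.18 -0.143 0 0 0 0.58;-0.224 -0.179 0 0 0 0.723;-0.269 -0.215 0 0 0 0.867;-0.314 -0.251 0 0 0 1.01;-0.358 -0.286 0 0 0 1.156;-0.403 -0.322 0 0 0 1.3;-0.448 -0.358 0 0 0 1.445' 0.05; python3 jog.py '0 0 0 0 0 0;0 0 0 0 0 0'; python3 - <<'E'
from h import *
s=arm.sense(); im=arm.read_camera('wrist'); cv2.imwrite('pics/w1.png',im[:,:,::-1]); print(s['tool_pos'],s['ee_rot'],s['width'],s['clock'])
import json;json.dump([list(s['tool_pos']),list(s['ee_rot'])],open('s1.json','w'))
E
```

```text
clock: 1.15
tool_pos: [0.4821, 0.227, 0.3028]
ee_rot: [3.141, -0.0, 1.386]
force: [1.8, 1.2, 0.2]
width: 0.0502
gripper_force: 0.0
clock: 1.35
tool_pos: [0.4819, 0.228, 0.3025]
ee_rot: [-3.141, 0.0, 1.39]
force: [-0.2, 1.2, 0.5]
width: 0.05
gripper_force: 0.0
[0.4819289  0.22801022 0.30248306] [-3.14109274e+00  1.47244557e-04  1.39010682e+00] 0.050023793815449316 1.35
```

View pics/w1.png

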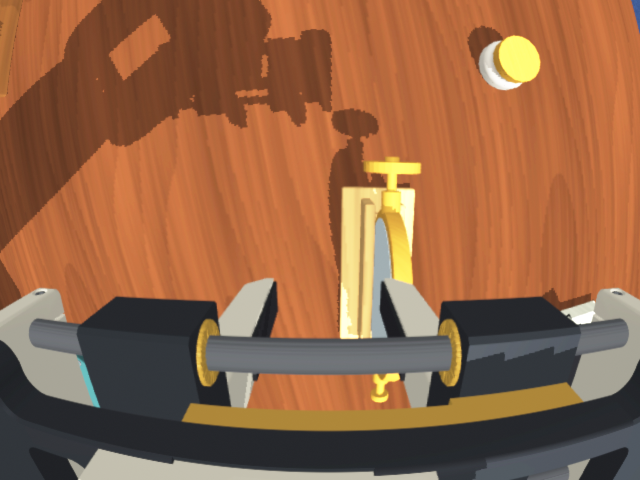

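```bash
python3 - <<'E'
from h import *; import json
np.set_printoptions(precision=4,suppress=True)
p,r=json.load(open('s1.json'));s=dict(tool_pos=np.array(p),ee_rot=np.array(r))
def wz(uv,z): o,d=wray(uv,s); return o+d*(z-o[2])/d[2]
a=wz((364,168),.087),wz((420,168),.087); print(a,wz((392,165),.110)); 
b=wz((380,398),.096); print('cap top',b)
m=(a[0]+a[1])/2
print(tri([wray((392,166),s),ray('top',(193.3,278.3)),ray('side',(340,364.8))]))
print(tri([wray((380,398),s),ray('top',(299,294.3)),ray('side',(373.6,268.8))]))
print('jar/clock ok')
E
```

```text
(array([0.5186, 0.276 , 0.087 ]), array([0.564 , 0.2687, 0.087 ])) [0.5377 0.2764 0.11  ]
cap top [0.501  0.0606 0.096 ]
(array([0.5415, 0.276 , 0.0881]), [np.float64(0.002078613858154512), np.float64(0.0017489094911062135), np.float64(0.0010001092163526575)])
(array([0.5021, 0.0591, 0.09  ]), [np.float64(0.002863132627613585), np.float64(0.0018983638846348258), np.float64(0.002551026912153499)])
jar/clock ok
```

```bash
python3 jog.py '-0.026 0.025 0 0 0 0;-0.052 0.05 0 0 0 0;-0.052 0.05 0.03 0 0 0;-0.052 0.05 0.06 0 0 0;-0.052 0.05 0.085 0 0 0;-0.052 0.05 0.085 0 0 0'; python3 jog.py '0 0 0 0 0 0;0 0 0 0 0 0;0 0 0 0 0 0;0 0 0 0 0 0' 0.0; python3 jog.py '0 0 0 0 0 0;0 0 0 0 0 0'
```

```text
clock: 2.0
tool_pos: [0.5199, 0.1699, 0.2144]
ee_rot: [-3.137, 0.002, 1.395]
force: [-0.3, 0.5, 1.1]
width: 0.05
gripper_force: 0.0
clock: 2.4
tool_pos: [0.5217, 0.1691, 0.2188]
ee_rot: [3.14, -0.001, 1.392]
force: [-0.6, -0.7, -0.4]
width: 0.0228
gripper_force: 0.0
clock: 2.6
tool_pos: [0.5217, 0.1689, 0.2183]
ee_rot: [3.141, -0.0, 1.392]
force: [1.2, -0.0, 2.9]
width: 0.0139
gripper_force: 30.0
```

```bash
python3 jog.py '0 0 -0.02 0 0 0;0 0 -0.05 0 0 0;0 0 -0.09 0 0 0;0 0 -0.13 0 0 0;0 0 -0.16 0 0 0;0 0 -0.16 0 0 0'; python3 jog.py '-0.015 0.003 0 0 0 -0.01;-0.05 0.009 0 0 0 -0.04;-0.095 0.018 0 0 0 -0.07;-0.14 0.026 0 0 0 -0.11;-0.185 0.035 0 0 0 -0.14;-0.23 0.043 0 0 0 -0.17;-0.275 0.052 0 0 0 -0.21;-0.32 0.06 0 0 0 -0.24;-0.36 0.068 0 0 0 -0.27;-0.384 0.073 0 0 0 -0.289'; python3 jog.py '0 0 0 0 0 0;0 0 0 0 0 0;0 0 0 0 0 0'
python3 - <<'E'
from h import *
s=arm.sense(); im={n:arm.read_camera(n) for n in ('wrist','top','side')}
[cv2.imwrite(f'pics/{n}2.png',i[:,:,::-1]) for n,i in im.items()]
import json;json.dump([list(s['tool_pos']),list(s['ee_rot'])],open('s2.json','w'))
c=lambda n,x,y,w,h:cv2.resize(im[n][y:y+h,x:x+w,::-1],(400,300),interpolation=3)
cv2.imwrite('pics/m3.png',np.vstack([np.hstack([c('top',350,220,160,120),c('side',310,40,213,160)]),np.hstack([c('wrist',220,80,320,240),c('side',330,120,133,100)])]))
E
```

```text
clock: 3.2
tool_pos: [0.5218, 0.1689, 0.3812]
ee_rot: [3.137, -0.002, 1.392]
force: [0.2, -0.3, -7.8]
width: 0.0137
gripper_force: 30.0
clock: 4.2
tool_pos: [0.5243, -0.2248, 0.3743]
ee_rot: [-3.138, -0.002, 1.68]
force: [0.6, 0.7, -7.2]
width: 0.0137
gripper_force: 30.0
clock: 4.5
tool_pos: [0.5249, -0.2213, 0.3762]
ee_rot: [-3.14, -0.001, 1.681]
force: [0.5, 0.6, -6.6]
width: 0.014
gripper_force: 30.0
```

View pics/m3.png

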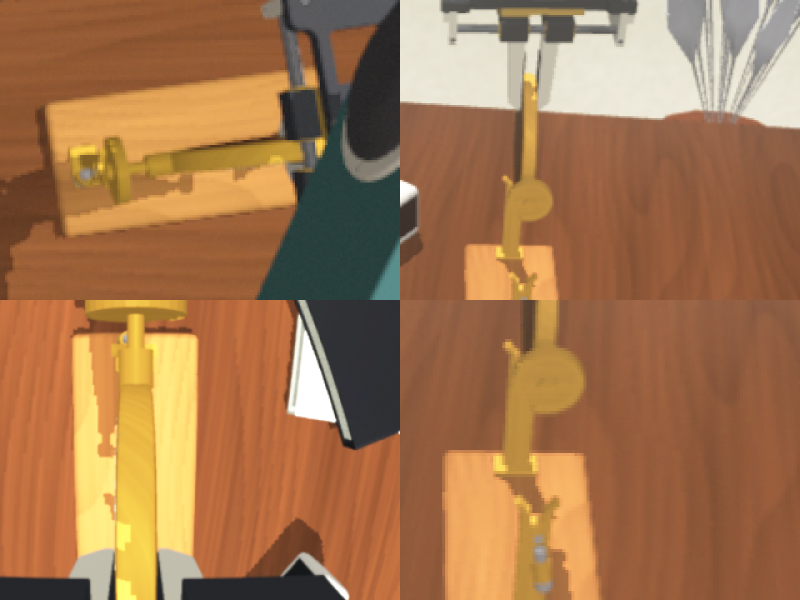

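```bash
python3 - <<'E'
from h import *; import json
np.set_printoptions(precision=4,suppress=True)
p,r=json.load(open('s2.json'));s=dict(tool_pos=np.array(p),ee_rot=np.array(r)); print(p,r)
D=tri([ray('top',(396.8,287.6)),ray('side',(379.7,146.3))]);print('disc',D)
yaw=r[2]-np.pi/2; Rz=R.from_euler('z',yaw).as_matrix()
c=np.array(p)+[0,-.0009,-.1313]; print('exp disc',c+Rz@[0,.110,0],'yaw',yaw)
print('wrist proj', wproj([c+Rz@[0,.106,.023], c+Rz@[-.023,.106,0],c+Rz@[.023,.106,0]],s))
c=D[0]-Rz@[0,.11,0]
# stand with wrist: base left-front/other corners
print('stand corners wrist')
def wz(uv,z): o,d=wray(uv,s); return o+d*(z-o[2])/d[2]
for uv in [(220+73/1.25,80+36/1.25),(220+196/1.25,80+36/1.25)]: print(wz(uv,.018))
print('plunger ball', wz((220+125/1.25,80+40/1.25),.107))
E
```

```text
[0.524894405508606, -0.2213313293202812, 0.3762389284702429] [-3.140137595889174, -0.0011953529303876387, 1.6810950556489597]
disc (array([ 0.5136, -0.1137,  0.2454]), [np.float64(0.001684972502664943), np.float64(0.0016849725026648616)])
exp disc [ 0.5128 -0.1129  0.2449] yaw 0.11029872885406311
wrist proj [[330.2839  80.2728]
 [289.6058  88.119 ]
 [370.661   88.117 ]]
stand corners wrist
[ 0.4522 -0.1104  0.018 ]
[ 0.5669 -0.0979  0.018 ]
plunger ball [ 0.5043 -0.1184  0.107 ]
```

View pics/wrist2.png

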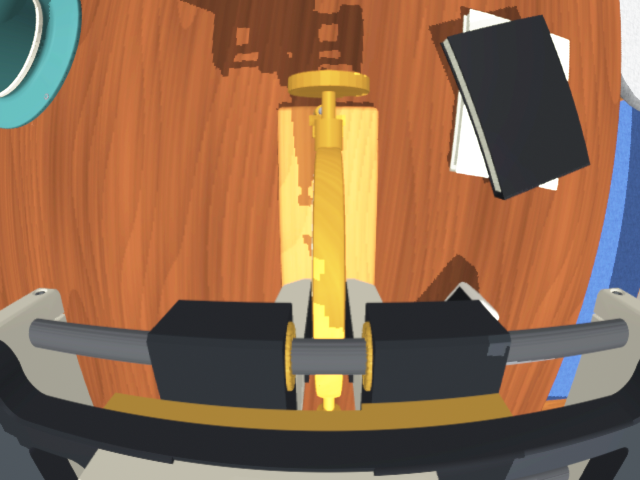

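```bash
python3 jog.py '-0.001 0 0.02 0 0 0;-0.001 0 0.045 0 0 0;-0.001 0 0.07 0 0 0;-0.001 0 0.09 0 0 0;-0.001 0 0.09 0 0 0;-0.001 0 0.09 0 0 0'
python3 - <<'E'
from h import *
s=arm.sense(); im={n:arm.read_camera(n) for n in ('wrist','top','side')}
[cv2.imwrite(f'pics/{n}3.png',i[:,:,::-1]) for n,i in im.items()]
import json;json.dump([list(s['tool_pos']),list(s['ee_rot'])],open('s3.json','w'))
c=lambda n,x,y,w,h:cv2.resize(im[n][y:y+h,x:x+w,::-1],(400,300),interpolation=3)
cv2.imwrite('pics/m4.png',np.vstack([np.hstack([c('top',370,255,80,60),c('side',340,120,80,60)]),np.hstack([c('wrist',270,60,133,100),c('side',330,170,93,70)])]))
E
```

```text
clock: 5.25
tool_pos: [0.5252, -0.2226, 0.2884]
ee_rot: [3.141, 0.0, 1.681]
force: [0.0, -0.1, -6.9]
width: 0.0136
gripper_force: 30.0
```

View pics/m4.png

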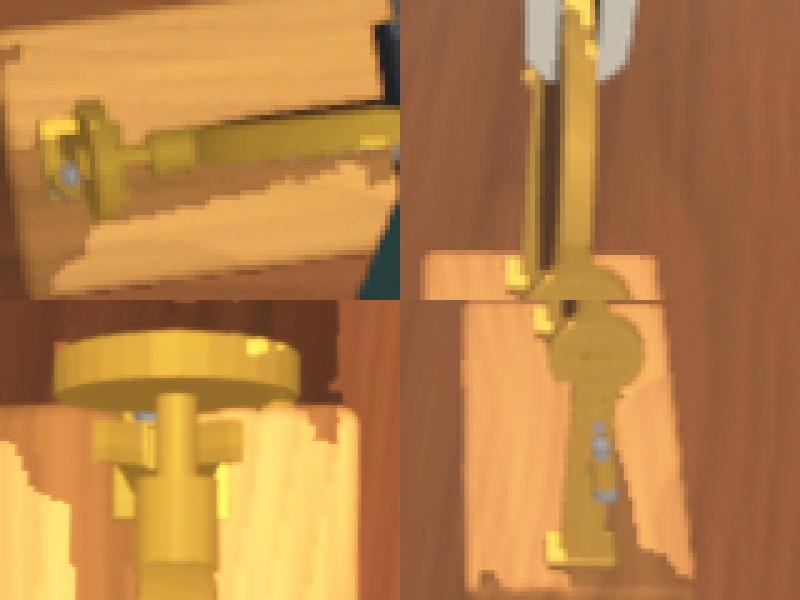

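```bash
python3 - <<'E'
from h import *; import json
np.set_printoptions(precision=4,suppress=True)
p,r=json.load(open('s3.json'));s=dict(tool_pos=np.array(p),ee_rot=np.array(r)); print(p,r)
def wz(uv,z): o,d=wray(uv,s); return o+d*(z-o[2])/d[2]
yaw=r[2]-np.pi/2; Rz=R.from_euler('z',yaw).as_matrix()
W=lambda x,y:(270+x/3,60+(y-300)/3)
A=[wz(W(x,y),.139) for x,y in [(92,420),(92,460),(243,420),(243,460)]]
print(np.array(A)); c=np.array(p)+[0,-.0009,-.1313]
rel=lambda P:Rz.T@(P-c)
print('lips in mirror frame',np.array([rel(a) for a in A]),'mean',rel(np.mean(A,0)))
print('pin centre line', rel(wz(W(178,430),c[2]+.004)),'collar end',rel(wz(W(178,476),c[2]+.008)),'disc bottom edge', rel(wz(W(178,388),c[2]+.015)), rel(wz(W(178,330),c[2]+.023)))
print('disc tri',tri([ray('top',(370+100/5,255+160/5)),ray('side',(330+197/4.3,170+52/4.3))]), c+Rz@[0,.11,0])
E
```

```text
[0.525168688559246, -0.22262384390072906, 0.28844858656920414] [3.1413597287118766, 0.00011195892969317889, 1.6813589296654832]
[[ 0.4963 -0.1251  0.139 ]
 [ 0.4972 -0.1334  0.139 ]
 [ 0.527  -0.1217  0.139 ]
 [ 0.528  -0.1301  0.139 ]]
lips in mirror frame [[-0.0178  0.101  -0.0181]
 [-0.0178  0.0926 -0.0181]
 [ 0.0131  0.101  -0.0181]
 [ 0.0131  0.0925 -0.0181]] mean [-0.0024  0.0968 -0.0181]
pin centre line [-0.0003  0.0961  0.004 ] collar end [-0.0003  0.087   0.008 ] disc bottom edge [-0.0003  0.1023  0.015 ] [-0.0003  0.1113  0.023 ]
disc tri (array([ 0.5141, -0.1168,  0.1565]), [np.float64(0.0010047566141865763), np.float64(0.001004756614186463)]) [ 0.513  -0.1142  0.1571]
```

```bash
python3 jog.py '0.0015 -0.002 0.006 0 0 0;0.0015 -0.002 0.013 0 0 0;0.0015 -0.002 0.018 0 0 0;0.0015 -0.002 0.018 0 0 0'; python3 jog.py '0 0 0.001 0 0 0;0 0 0.003 0 0 0;0 0 0.003 0 0 0'; python3 jog.py '0 0 0.001 0 0 0;0 0 0.002 0 0 0;0 0 0.002 0 0 0'
```

```text
clock: 5.8
tool_pos: [0.5226, -0.2216, 0.2686]
ee_rot: [-3.14, -0.001, 1.681]
force: [-1.0, 0.4, -7.3]
width: 0.0137
gripper_force: 30.0
clock: 6.1
tool_pos: [0.5229, -0.2217, 0.2666]
ee_rot: [-3.141, -0.0, 1.681]
force: [0.7, -0.1, -7.4]
width: 0.0137
gripper_force: 30.0
clock: 6.4
tool_pos: [0.5229, -0.2217, 0.2646]
ee_rot: [-3.142, -0.0, 1.681]
force: [-0.0, 0.1, -7.5]
width: 0.0135
gripper_force: 30.0
```

```bash
python3 jog.py '0 0 0.001 0 0 0;0 0 0.001 0 0 0;0 0 0.001 0 0 0'; python3 jog.py '0 0 0.001 0 0 0;0 0 0.001 0 0 0;0 0 0.001 0 0 0'; python3 jog.py '0 0 0.001 0 0 0;0 0 0.001 0 0 0;0 0 0.001 0 0 0'
python3 - <<'E'
from h import *
s=arm.sense(); im={n:arm.read_camera(n) for n in ('wrist','top','side')}
[cv2.imwrite(f'pics/{n}4.png',i[:,:,::-1]) for n,i in im.items()]
print(s['force'],s['wrist_torque'],s['tool_pos'])
c=lambda n,x,y,w,h:cv2.resize(im[n][y:y+h,x:x+w,::-1],(400,300),interpolation=3)
cv2.imwrite('pics/m5.png',np.vstack([np.hstack([c('top',370,255,80,60),c('side',340,120,80,60)]),np.hstack([c('wrist',270,60,133,100),c('side',330,170,93,70)])]))
E
```

```text
clock: 6.7
tool_pos: [0.5229, -0.2217, 0.2638]
ee_rot: [-3.142, -0.0, 1.681]
force: [-0.0, -0.1, -7.1]
width: 0.0143
gripper_force: 30.0
clock: 7.0
tool_pos: [0.5229, -0.2217, 0.2627]
ee_rot: [-3.142, -0.0, 1.681]
force: [1.1, -0.7, -7.4]
width: 0.0139
gripper_force: 30.0
clock: 7.3
tool_pos: [0.5229, -0.2217, 0.2618]
ee_rot: [3.142, 0.0, 1.681]
force: [0.9, -0.3, -6.9]
width: 0.0139
gripper_force: 30.0
[ 0.88974784 -0.33928439 -6.87110096] [-0.05521947  0.02032331  0.05474068] [ 0.52290724 -0.22173517  0.26179517]
```

View pics/m5.png

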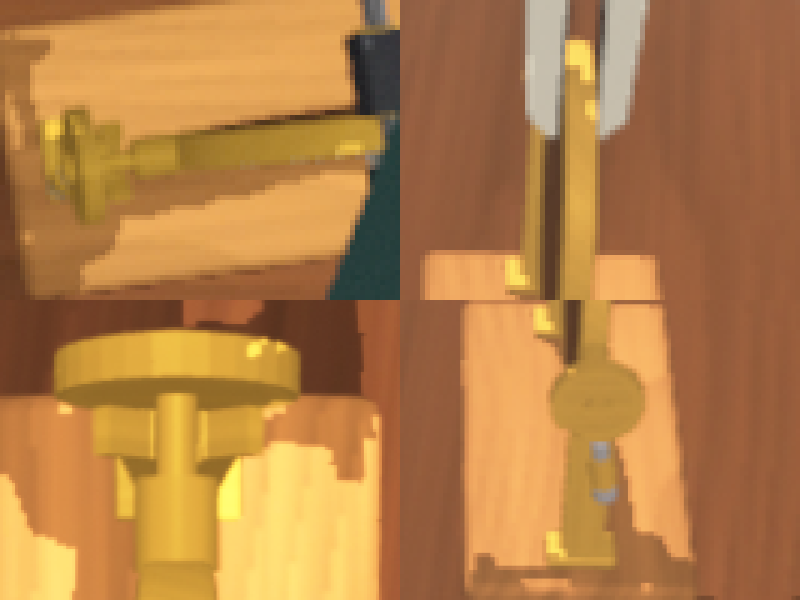

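```bash
python3 jog.py '0.001 0 0.001 0 0 0;0.001 0 0.001 0 0 0;0.001 0 0.001 0 0 0'; python3 jog.py '0 0 0.001 0 0 0;0 0 0.001 0 0 0;0 0 0.001 0 0 0'; python3 jog.py '0 0 0.001 0 0 0;0 0 0.001 0 0 0;0 0 0.001 0 0 0'
```

```text
clock: 7.75
tool_pos: [0.5228, -0.2207, 0.2608]
ee_rot: [3.141, -0.0, 1.681]
force: [-0.9, -0.7, -5.9]
width: 0.0141
gripper_force: 30.0
clock: 8.05
tool_pos: [0.5228, -0.2207, 0.2597]
ee_rot: [-3.142, -0.0, 1.681]
force: [-0.9, -0.5, -6.3]
width: 0.0134
gripper_force: 30.0
clock: 8.35
tool_pos: [0.5228, -0.2207, 0.2587]
ee_rot: [-3.142, 0.0, 1.681]
force: [-0.0, -0.1, -4.9]
width: 0.0141
gripper_force: 30.0
```

```bash
python3 jog.py '0 0 0.0007 0 0 0;0 0 0.0007 0 0 0;0 0 0.0007 0 0 0'; python3 jog.py '0 0 0.0007 0 0 0;0 0 0.0007 0 0 0;0 0 0.0007 0 0 0'; python3 - <<'E'
from h import *
s=arm.sense();print(s['force'],s['wrist_torque'],s['tool_pos'])
E
```

```text
clock: 8.65
tool_pos: [0.5228, -0.2207, 0.2581]
ee_rot: [3.142, 0.0, 1.681]
force: [-0.7, 0.0, -4.7]
width: 0.0138
gripper_force: 30.0
clock: 8.95
tool_pos: [0.5228, -0.2207, 0.2573]
ee_rot: [-3.142, 0.0, 1.681]
force: [-0.2, 0.4, -6.7]
width: 0.0137
gripper_force: 30.0
[-0.22126894  0.38655727 -6.67088781] [0.17090941 0.15625445 0.08100936] [ 0.52275317 -0.22071897  0.25733881]
```

```bash
python3 jog.py '0 0 0.0006 0 0 0;0 0 0.0006 0 0 0;0 0 0.0006 0 0 0';python3 jog.py '0 0 0.0005 0 0 0;0 0 0.0005 0 0 0;0 0 0.0005 0 0 0'; python3 - <<'E'
from h import *
s=arm.sense(); im={n:arm.read_camera(n) for n in ('wrist','top','side')}
[cv2.imwrite(f'pics/{n}5.png',i[:,:,::-1]) for n,i in im.items()]
for i in range(5):
  arm.read_camera('top'); s=arm.sense(); print(s['force'],s['wrist_torque'],s['tool_pos'])
E
```

```text
clock: 9.25
tool_pos: [0.5228, -0.2207, 0.2568]
ee_rot: [3.142, 0.0, 1.681]
force: [0.5, -0.6, -5.0]
width: 0.014
gripper_force: 30.0
clock: 9.55
tool_pos: [0.5228, -0.2208, 0.2565]
ee_rot: [3.141, 0.0, 1.681]
force: [-0.5, -1.4, -2.3]
width: 0.0139
gripper_force: 30.0
[-0.23190003 -1.20346239  0.68175206] [-0.06374743  0.30324885  0.08128366] [ 0.52280119 -0.22082432  0.25646322]
[-1.29956365 -2.18286079 -0.62762642] [-0.05824988  0.23886996  0.0547916 ] [ 0.52282543 -0.22079977  0.25646772]
[-1.20365117 -1.71570522  0.25413609] [-0.03664003  0.28079435  0.0624773 ] [ 0.52281047 -0.22081136  0.256444  ]
[-0.80541725 -1.96182107 -0.07461134] [-0.11885086  0.32369651  0.0458702 ] [ 0.52283559 -0.22079922  0.25643729]
[-0.99113219 -2.60129364  0.58051254] [-0.14394712  0.31424096  0.06875023] [ 0.522835   -0.22079154  0.25647037]
```

```bash
cat >> h.py <<'E'
def knob(im):  # im RGB side view; blueness-weighted centroid of knob
    y0,x0=208,368; c=im[y0:226,x0:392].astype(float); w=np.clip(c[:,:,2]-0.55*c[:,:,0]-10,0,None); w[w<8]=0
    yy,xx=np.mgrid[y0:226,x0:392]; W=w.sum(); return np.round([(w*xx).sum()/W,(w*yy).sum()/W,W],2)
E
python3 - <<'E'
from h import *
for k in '0345':
    im=cv2.imread(f'pics/side{k}.png')[:,:,::-1]; print(k,knob(im))
for k in '45':
    im=cv2.imread(f'pics/side{k}.png')[:,:,::-1]; c=im[206:224,372:384].astype(int); print(c[:,:,2]-c[:,:,0])
E
```

```text
0 [377.45 215.35 366.35]
3 [377.62 215.32 421.9 ]
4 [377.62 215.32 426.65]
5 [377.63 216.29 856.3 ]
[[-124 -126  -88  -28   -9   -8  -53 -101 -102 -139 -145 -145]
 [-124 -120 -112  -83  -57  -73 -104 -111 -102 -112 -142 -145]
 [-125 -114 -111 -114 -110 -119 -125 -115 -103  -99 -140 -145]
 [-123 -117 -110 -117 -124 -127 -126 -121 -108 -100 -141 -145]
 [-125 -118 -110 -116 -124 -127 -127 -120 -107 -100 -140 -145]
 [-125 -124 -115 -114 -122 -127 -127 -120 -108  -99 -114 -143]
 [-124 -125 -114 -113 -121 -126 -127 -121 -106 -100 -100 -141]
 [-126 -126 -116 -115 -121 -126 -127  -94  -80  -94 -100 -140]
 [-125 -127  -98  -59  -68  -80  -64  -33  -50  -91  -99 -140]
 [-125 -126  -91  -33  -18  -20  -17   -9  -44  -92 -100 -140]
 [-125 -127 -118  -60  -16   -7   -7  -26  -71  -98 -101 -142]
 [-125 -127 -126 -112  -82  -66  -56  -70  -93 -100 -101 -117]
 [-125 -127 -127 -127 -121 -113  -96  -91  -97 -100 -100 -102]
 [-125 -127 -126 -126 -125 -119 -102  -93  -97 -101 -100 -102]
 [-125 -125 -125 -124 -125 -116  -99  -94  -99 -100 -101 -101]
 [-124 -126 -124 -125 -124 -115 -100  -94  -98 -101 -10
[... 569 characters left out ...]
 -144]
 [-125 -125 -117 -115 -121 -126 -128 -106  -98  -99 -113 -142]
 [-124 -126 -109  -69  -68  -80  -65  -37  -54  -94 -100 -140]
 [-124 -127 -108  -44  -19  -21  -18   -9  -33  -84 -100 -141]
 [-124 -127 -109  -39   -6   -6   -6   -6  -33  -82 -102 -142]
 [-125 -127 -122  -48   -7   -5   -6   -6  -42  -89 -102 -141]
 [-125 -127 -127  -92  -43  -14  -16  -31  -70  -98 -101 -140]
 [-125 -126 -126 -121 -105  -87  -75  -77  -93 -100 -100 -115]
 [-124 -125 -125 -124 -125 -117 -100  -93  -98 -100 -100 -101]
 [-124 -125 -125 -124 -124 -114  -98  -94  -99 -101 -101 -101]
 [-125 -126 -126 -125 -123 -109  -96  -94  -98 -100 -100 -101]
 [-125 -125 -125 -125 -124 -109  -95  -94  -97  -99 -100 -100]]
```

```bash
python3 jog.py '0 0 0 0 0 0;0 0 0 0 0 0;0 0 0 0 0 0;0 0 0 0 0 0' 0.04; python3 - <<'E'
from h import *
s=arm.sense(); im={n:arm.read_camera(n) for n in ('wrist','top','side')}
[cv2.imwrite(f'pics/{n}6.png',i[:,:,::-1]) for n,i in im.items()]
print(s['force'],s['tool_pos'],knob(im['side']))
for k in ('top','side'):
    a=cv2.imread(f'pics/{k}5.png').astype(int);b=cv2.imread(f'pics/{k}6.png').astype(int);d=np.abs(a-b).sum(2)>60
    ys,xs=np.nonzero(d);print(k,len(xs),[(xs.min(),xs.max(),ys.min(),ys.max())] if len(xs) else '')
    d=d[::1]; 
    if k=='side': print('disc area',d[170:215,365:395].sum())
    else: print('disc area',d[270:305,378:402].sum())
E
```

```text
clock: 10.35
tool_pos: [0.5228, -0.2207, 0.2563]
ee_rot: [3.141, 0.0, 1.681]
force: [-0.7, 0.5, 0.3]
width: 0.0387
gripper_force: 0.0
[-0.72447431  0.54227707  0.29044607] [ 0.52281709 -0.22067038  0.25629695] [377.62 216.29 845.  ]
top 547 [(np.int64(342), np.int64(528), np.int64(226), np.int64(431))]
disc area 83
side 1548 [(np.int64(333), np.int64(627), np.int64(4), np.int64(335))]
disc area 6
```

```bash
python3 jog.py '0 0 0 0 0 0;0 0 0 0 0 0;0 0 -0.005 0 0 0;0 0 -0.005 0 0 0;0 0 -0.005 0 0 0' 0.09; python3 jog.py '0 0.012 0 0 0 0;0 0.024 0 0 0 0;0 0.032 0 0 0 0;0 0.036 0 0 0 0;0 0.039 0 0 0 0;0 0.042 0 0 0 0;0 0.045 0 0 0 0;0 0.048 0 0 0 0;0 0.048 0 0 0 0'; python3 - <<'E'
from h import *
im=arm.read_camera('side');cv2.imwrite('pics/side7.png',im[:,:,::-1]);s=arm.sense();print(s['force'],s['width'],knob(im))
E
```

```text
clock: 11.0
tool_pos: [0.5228, -0.2207, 0.2615]
ee_rot: [3.141, 0.0, 1.681]
force: [-0.5, 0.2, -0.4]
width: 0.0755
gripper_force: 0.0
clock: 11.9
tool_pos: [0.5707, -0.2154, 0.2612]
ee_rot: [3.141, 0.0, 1.681]
force: [-1.2, -0.1, -0.3]
width: 0.0897
gripper_force: 0.0
[-0.18665298  0.15285964  0.07534257] 0.09013339333304025 [377.59 216.2  818.35]
```

```bash
cat > k.py <<'E'
from h import *
import sys
im=arm.read_camera('side');cv2.imwrite('pics/k%s.png'%sys.argv[1],im[:,:,::-1]);s=arm.sense();print(s['force'].round(2),s['tool_pos'].round(4),s['clock'],knob(im))
E
for i in 1; do python3 jog.py '0 0.002 0 0 0 0;0 0.004 0 0 0 0;0 0.004 0 0 0 0'; python3 k.py 1; python3 jog.py '0 0.002 0 0 0 0;0 0.004 0 0 0 0;0 0.004 0 0 0 0'; python3 k.py 2;  python3 jog.py '0 0.002 0 0 0 0;0 0.003 0 0 0 0;0 0.003 0 0 0 0'; python3 k.py 3; done | grep '\['
```

```text
tool_pos: [0.5746, -0.215, 0.2613]
ee_rot: [3.142, -0.0, 1.681]
force: [0.2, 0.8, -0.7]
[-0.6   0.17 -0.69] [ 0.5746 -0.215   0.2612] 12.3 [377.6  216.2  814.35]
tool_pos: [0.5787, -0.2146, 0.2612]
ee_rot: [3.141, -0.0, 1.681]
force: [-0.1, -0.4, 0.2]
[ 0.85 -0.02 -0.27] [ 0.5786 -0.2145  0.2613] 12.65 [377.6  216.2  830.45]
tool_pos: [0.5815, -0.2142, 0.2612]
ee_rot: [-3.142, -0.0, 1.681]
force: [-0.7, 0.3, -0.1]
[ 0.06 -0.24 -0.51] [ 0.5815 -0.2142  0.2612] 13.0 [377.6  216.2  829.65]
```

```bash
{ python3 jog.py '0 0.001 0 0 0 0;0 0.002 0 0 0 0;0 0.002 0 0 0 0'; python3 k.py 4; python3 jog.py '0 0.001 0 0 0 0;0 0.002 0 0 0 0;0 0.002 0 0 0 0'; python3 k.py 5;  python3 jog.py '0 0.001 0 0 0 0;0 0.002 0 0 0 0;0 0.002 0 0 0 0'; python3 k.py 6; } | grep '\[.*\['; python3 - <<'E'
import cv2,numpy as np
# brass: saturated yellow
for k in ('side6','side7','k2','k4','k6'):
    h=cv2.cvtColor(cv2.imread(f'pics/{k}.png'),cv2.COLOR_BGR2HSV); m=(h[...,0]>18)&(h[...,0]<30)&(h[...,1]>180)&(h[...,2]>100)
    print(k,[(y,np.nonzero(m[y,340:400])[0][[0,-1]]+340 if m[y,340:400].any() else None) for y in (125,135,145,155,165,175)])
E
```

```text
[-1.  -0.5 -0.4] [ 0.5835 -0.214   0.2612] 13.35 [377.6  216.21 827.  ]
[-0.49 -0.56  0.45] [ 0.5855 -0.2138  0.2612] 13.7 [377.6  216.2  829.35]
[-1.14 -0.24 -0.52] [ 0.5875 -0.2136  0.2613] 14.05 [377.59 216.2  833.8 ]
side6 [(125, None), (135, None), (145, None), (155, None), (165, None), (175, None)]
side7 [(125, None), (135, None), (145, None), (155, None), (165, None), (175, None)]
k2 [(125, None), (135, None), (145, None), (155, None), (165, None), (175, None)]
k4 [(125, None), (135, None), (145, None), (155, None), (165, None), (175, None)]
k6 [(125, None), (135, None), (145, None), (155, None), (165, None), (175, None)]
```

```bash
python3 - <<'E'
import cv2,numpy as np
for k in ('side6','side7','k2','k4','k6'):
    i=cv2.imread(f'pics/{k}.png').astype(int); b,g,r=i[...,0],i[...,1],i[...,2]; m=(b<.4*r)&(g>.62*r)&(r>90)
    print(k,[(y,(np.nonzero(m[y,335:400])[0][[0,-1]]+335).tolist() if m[y,335:400].any() else None) for y in range(120,180,6)])
E
```

```text
side6 [(120, None), (126, None), (132, [371, 377]), (138, [367, 378]), (144, [367, 379]), (150, [366, 379]), (156, [365, 379]), (162, [365, 379]), (168, [364, 397]), (174, [345, 395])]
side7 [(120, None), (126, None), (132, [365, 371]), (138, [365, 371]), (144, [366, 371]), (150, [365, 372]), (156, [365, 373]), (162, [364, 373]), (168, [364, 398]), (174, [345, 396])]
k2 [(120, None), (126, None), (132, [362, 367]), (138, [361, 366]), (144, [362, 367]), (150, [362, 368]), (156, [364, 369]), (162, [365, 370]), (168, [364, 397]), (174, [344, 391])]
k4 [(120, None), (126, None), (132, [361, 366]), (138, [358, 364]), (144, [358, 364]), (150, [360, 365]), (156, [361, 367]), (162, [363, 368]), (168, [364, 370]), (174, [345, 391])]
k6 [(120, None), (126, None), (132, [361, 364]), (138, [356, 375]), (144, [356, 362]), (150, [358, 363]), (156, [359, 365]), (162, [361, 367]), (168, [363, 369]), (174, [345, 391])]
```

Leaning as intended. Offset is now about 65 mm (≈0.5 rad); continue in finer steps.

```bash
{ python3 jog.py '0 0.001 0 0 0 0;0 0.002 0 0 0 0;0 0.002 0 0 0 0'; python3 k.py 7; python3 jog.py '0 0.001 0 0 0 0;0 0.002 0 0 0 0;0 0.002 0 0 0 0'; python3 k.py 8; python3 jog.py '0 0.001 0 0 0 0;0 0.0015 0 0 0 0;0 0.0015 0 0 0 0'; python3 k.py 9; python3 jog.py '0 0.001 0 0 0 0;0 0.0015 0 0 0 0;0 0.0015 0 0 0 0'; python3 k.py 10; } | grep '\[.*\['
```

```text
[-0.31  0.44  0.48] [ 0.5894 -0.2134  0.2613] 14.4 [377.6  216.21 832.35]
[ 0.1   0.23 -0.01] [ 0.5914 -0.2131  0.2613] 14.75 [377.6 216.2 834.7]
[-0.21  0.19 -0.13] [ 0.5929 -0.213   0.2613] 15.1 [377.6  216.2  836.05]
[-0.44  0.29  0.22] [ 0.5944 -0.2128  0.2612] 15.45 [377.56 216.18 839.85]
```

```bash
cat >> k.py <<'E'
sys.exit(knob(im)[2]<740 or abs(s['force'][0])>2.5)
E
J='python3 jog.py'
{ $J '0 0.001 0 0 0 0;0 0.001 0 0 0 0' && python3 k.py 11 && $J '0 0.001 0 0 0 0;0 0.001 0 0 0 0' && python3 k.py 12 && $J '0 0.001 0 0 0 0;0 0.001 0 0 0 0' && python3 k.py 13 && $J '0 0.001 0 0 0 0;0 0.001 0 0 0 0' && python3 k.py 14 && $J '0 0.001 0 0 0 0;0 0.001 0 0 0 0' && python3 k.py 15 && $J '0 0.001 0 0 0 0;0 0.001 0 0 0 0' && python3 k.py 16; } | grep '\[.*\['
```

```text
[-0.25 -0.43 -0.13] [ 0.5954 -0.2127  0.2612] 15.7 [377.57 216.18 843.75]False
```

```bash
sed -i 's/sys.exit(\(.*\))$/sys.exit(int(\1))/' k.py
{ python3 jog.py '0 0.001 0 0 0 0;0 0.001 0 0 0 0' && python3 k.py 12 && python3 jog.py '0 0.001 0 0 0 0;0 0.001 0 0 0 0' && python3 k.py 13 && python3 jog.py '0 0.001 0 0 0 0;0 0.001 0 0 0 0' && python3 k.py 14 && python3 jog.py '0 0.001 0 0 0 0;0 0.001 0 0 0 0' && python3 k.py 15 && python3 jog.py '0 0.001 0 0 0 0;0 0.001 0 0 0 0' && python3 k.py 16; } | grep '\[.*\['
```

```text
[ 0.05  0.2  -0.21] [ 0.5964 -0.2126  0.2612] 15.95 [377.54 216.15 817.  ]
[0.5  0.29 0.28] [ 0.5974 -0.2125  0.2613] 16.2 [377.57 216.06 786.2 ]
[ 0.3   0.06 -0.62] [ 0.5984 -0.2124  0.2613] 16.45 [377.48 215.99 755.15]
[-0.44  0.06 -0.29] [ 0.5994 -0.2123  0.2612] 16.7 [377.54 215.92 723.65]
```

```bash
sed -i 's/<740/<530/' k.py
{ python3 jog.py '0 0.0007 0 0 0 0;0 0.0007 0 0 0 0' && python3 k.py 17 && python3 jog.py '0 0.0007 0 0 0 0;0 0.0007 0 0 0 0' && python3 k.py 18 && python3 jog.py '0 0.0007 0 0 0 0;0 0.0007 0 0 0 0' && python3 k.py 19 && python3 jog.py '0 0.0007 0 0 0 0;0 0.0007 0 0 0 0' && python3 k.py 20; } | grep '\[.*\['
```

```text
[-0.96 -0.85  0.61] [ 0.6    -0.2122  0.2612] 16.95 [377.55 215.92 728.2 ]
[ 0.84 -0.3  -0.78] [ 0.6007 -0.2121  0.2612] 17.2 [377.54 215.85 695.25]
[ 0.02 -0.39  0.15] [ 0.6014 -0.212   0.2612] 17.45 [377.54 215.84 688.85]
[0.01 0.3  0.  ] [ 0.6021 -0.212   0.2613] 17.7 [377.53 215.47 528.25]
```

```bash
python3 k.py 21;  python3 jog.py '0 0.0005 0 0 0 0;0 0.0005 0 0 0 0'>/dev/null; python3 k.py 22; python3 jog.py '0 -0.004 0 0 0 0;0 -0.015 0 0 0 0;0 -0.03 0 0 0 0;0 -0.03 0 0 0 0'; python3 k.py 23; python3 - <<'E'
import cv2,numpy as np
for k in ('k20','k22','k23'):
    i=cv2.imread(f'pics/{k}.png').astype(int); b,g,r=i[...,0],i[...,1],i[...,2]; m=(b<.4*r)&(g>.62*r)&(r>90)
    print(k,[(y,(np.nonzero(m[y,335:400])[0][[0,-1]]+335).tolist() if m[y,335:400].any() else None) for y in range(120,180,6)])
    print(i[214:222,375:381].sum(2).tolist() if 0 else '')
E
```

```text
[-0.56  1.5  -0.46] [ 0.6021 -0.212   0.2612] 17.75 [377.53 215.47 530.15]
[-0.95 -0.14  0.39] [ 0.6026 -0.2119  0.2613] 18.0 [377.53 215.47 526.25]
clock: 18.4
tool_pos: [0.571, -0.2155, 0.2616]
ee_rot: [3.141, 0.0, 1.68]
force: [-0.1, -0.6, 0.2]
width: 0.0901
gripper_force: 0.0
[-0.4  -0.31  0.23] [ 0.5718 -0.2154  0.2617] 18.45 [377.53 215.47 532.35]
k20 [(120, None), (126, None), (132, None), (138, [351, 375]), (144, [348, 374]), (150, [349, 355]), (156, [352, 357]), (162, [354, 360]), (168, [358, 364]), (174, [361, 368])]

k22 [(120, None), (126, None), (132, None), (138, [351, 375]), (144, [348, 374]), (150, [349, 355]), (156, [352, 357]), (162, [354, 360]), (168, [357, 364]), (174, [361, 368])]

k23 [(120, None), (126, None), (132, None), (138, [351, 372]), (144, [349, 354]), (150, [349, 355]), (156, [352, 357]), (162, [354, 360]), (168, [358, 364]), (174, [361, 368])]
```

```bash
python3 - <<'E'
import cv2,numpy as np
for k in ('side4','side5','k10','k19','k20','k23'):
    i=cv2.imread(f'pics/{k}.png').astype(float); d=i[206:222,375:380,0]-i[206:222,375:380,2]; v=d.mean(1); w=np.clip((v+110)/100,0,1); print(k,w.round(2),w[6:].sum().round(2))
E
python3 jog.py '0 -0.02 -0.02 0 0 0;0 -0.025 -0.06 0 0 0;0 -0.025 -0.1 0 0 0;0 -0.025 -0.12 0 0 0;0 -0.025 -0.12 0 0 0;0 -0.025 -0.12 0 0 0'; python3 k.py 24
```

```text
side4 [0.7  0.24 0.   0.   0.   0.   0.   0.   0.49 0.91 0.87 0.33 0.   0.
 0.   0.  ] 2.6
side5 [0.68 0.24 0.   0.   0.   0.   0.   0.   0.46 0.88 0.97 0.96 0.71 0.17
 0.   0.  ] 4.15
k10 [0.72 0.26 0.   0.   0.   0.   0.   0.   0.48 0.91 0.99 0.96 0.62 0.14
 0.   0.01] 4.1
k19 [0.73 0.26 0.   0.   0.   0.   0.   0.   0.49 0.92 0.99 0.85 0.32 0.03
 0.02 0.02] 3.64
k20 [0.74 0.28 0.   0.   0.   0.   0.   0.   0.52 0.93 0.96 0.51 0.09 0.01
 0.02 0.02] 3.06
k23 [0.74 0.28 0.   0.   0.   0.   0.   0.   0.52 0.94 0.96 0.51 0.09 0.02
 0.02 0.02] 3.09
clock: 19.05
tool_pos: [0.5479, -0.2179, 0.3808]
ee_rot: [3.142, -0.0, 1.681]
force: [-0.1, 0.1, 0.4]
width: 0.0899
gripper_force: 0.0
[-0.12  0.13 -0.26] [ 0.5478 -0.2179  0.3799] 19.1 [377.53 215.47 525.45]
```

```bash
cat > f.py <<'E'
from h import *
F=[];W=[]
for i in range(6):
    im=arm.read_camera('side');F.append(arm.sense()['force'][0]);W.append(knob(im)[2])
print('fx %.2f W %.0f x %.4f t %.1f'%(np.mean(F),np.mean(W),arm.sense()['tool_pos'][0],arm.sense()['clock']))
import sys; sys.exit(int(np.mean(F)<-1.3 or np.mean(W)<440))
E
python3 jog.py '0 0 0.05 0 0 0;0 0 0.1 0 0 0;0 0 0.12 0 0 0;0 0 0.12 0 0 0;0 0.02 0.12 0 0 0;0 0.04 0.12 0 0 0;0 0.05 0.12 0 0 0;0 0.053 0.12 0 0 0;0 0.053 0.12 0 0 0' | grep pos; python3 f.py && python3 jog.py '0 0.001 0 0 0 0;0 0.002 0 0 0 0' >/dev/null && python3 f.py && python3 jog.py '0 0.0005 0 0 0 0;0 0.0005 0 0 0 0' >/dev/null && python3 f.py && python3 jog.py '0 0.0005 0 0 0 0;0 0.0005 0 0 0 0' >/dev/null && python3 f.py && python3 jog.py '0 0.0005 0 0 0 0;0 0.0005 0 0 0 0' >/dev/null && python3 f.py
```

```text
tool_pos: [0.6006, -0.2121, 0.2614]
fx 0.22 W 529 x 0.6002 t 20.3
fx 0.04 W 529 x 0.6026 t 20.8
fx -0.06 W 528 x 0.6031 t 21.3
fx -0.04 W 529 x 0.6036 t 21.8
fx 0.18 W 528 x 0.6041 t 22.3
```

```bash
for i in 1; do python3 jog.py '0 0.0004 0 0 0 0;0 0.0004 0 0 0 0' >/dev/null && python3 f.py && python3 jog.py '0 0.0004 0 0 0 0;0 0.0004 0 0 0 0' >/dev/null && python3 f.py && python3 jog.py '0 0.0004 0 0 0 0;0 0.0004 0 0 0 0' >/dev/null && python3 f.py && python3 jog.py '0 0.0003 0 0 0 0;0 0.0003 0 0 0 0' >/dev/null && python3 f.py; done
```

```text
fx -0.38 W 529 x 0.6045 t 22.8
fx 0.07 W 529 x 0.6049 t 23.3
fx -0.11 W 531 x 0.6053 t 23.8
fx -0.09 W 529 x 0.6056 t 24.3
```

```bash
python3 k.py 25; python3 - <<'E'
import cv2,numpy as np
for k in ('k19','k20','k24','k25'):
    i=cv2.imread(f'pics/{k}.png').astype(float); r=i[150:175:4,335:385]; b=r[...,0];g=r[...,1];R=r[...,2]
    m=np.clip(.45-b/R,0,1)*(g>.6*R)*(R>90); x=np.arange(335,385); print(k,[(round((w*x).sum()/w.sum(),2),round(w.sum(),1)) for w in m])
E
```

```text
[0.08 0.15 0.16] [ 0.6056 -0.2116  0.2613] 24.35 [377.53 215.47 528.8 ]
k19 [(np.float64(352.51), np.float64(0.6)), (np.float64(354.6), np.float64(0.7)), (np.float64(354.66), np.float64(0.7)), (np.float64(355.4), np.float64(0.7)), (np.float64(356.56), np.float64(0.8)), (np.float64(355.7), np.float64(1.3)), (np.float64(357.08), np.float64(1.5))]
k20 [(np.float64(351.71), np.float64(0.5)), (np.float64(353.0), np.float64(0.5)), (np.float64(354.31), np.float64(0.6)), (np.float64(355.41), np.float64(0.6)), (np.float64(356.88), np.float64(0.5)), (np.float64(355.94), np.float64(1.1)), (np.float64(357.19), np.float64(1.2))]
k24 [(np.float64(351.86), np.float64(0.5)), (np.float64(353.27), np.float64(0.5)), (np.float64(354.94), np.float64(0.5)), (np.float64(356.62), np.float64(0.5)), (np.float64(358.64), np.float64(0.5)), (np.float64(356.99), np.float64(1.0)), (np.float64(357.85), np.float64(1.1))]
k25 [(np.float64(351.91), np.float64(0.5)), (np.float64(353.43), np.float64(0.5)), (np.float64(354.71), np.float64(0.6)), (np.float64(356.15), np.float64(0.5)), (np.float64(357.44), np.float64(0.5)), (np.float64(355.92), np.float64(1.1)), (np.float64(357.39), np.float64(1.2))]
```

```bash
for i in 1; do python3 jog.py '0 0.0003 0 0 0 0;0 0.0003 0 0 0 0' >/dev/null && python3 f.py && python3 jog.py '0 0.0003 0 0 0 0;0 0.0003 0 0 0 0' >/dev/null && python3 f.py && python3 jog.py '0 0.0003 0 0 0 0;0 0.0003 0 0 0 0' >/dev/null && python3 f.py && python3 jog.py '0 0.0003 0 0 0 0;0 0.0003 0 0 0 0' >/dev/null && python3 f.py;  python3 k.py 26; done
```

```text
fx 0.07 W 529 x 0.6059 t 24.9
fx -0.39 W 530 x 0.6062 t 25.4
fx -0.08 W 532 x 0.6064 t 25.9
fx 0.23 W 529 x 0.6068 t 26.4
[-0.12 -0.64  0.14] [ 0.6068 -0.2114  0.2612] 26.4 [377.52 215.48 530.25]
```

```bash
python3 jog.py '0 -0.01 0 0 0 0;0 -0.035 0 0 0 0;0 -0.055 -0.02 0 0 0;0 -0.06 -0.06 0 0 0;0 -0.06 -0.1 0 0 0;0 -0.06 -0.12 0 0 0;0 -0.06 -0.12 0 0 0;0 -0.06 -0.12 0 0 0'; python3 f.py; python3 k.py 27; python3 -c "
from rig import arm
print(arm.hand_in())"
```

```text
clock: 27.2
tool_pos: [0.5467, -0.2181, 0.3807]
ee_rot: [-3.142, -0.0, 1.681]
force: [-0.6, 0.1, -1.3]
width: 0.0898
gripper_force: 0.0
fx -0.13 W 526 x 0.5471 t 27.5
[ 0.37 -0.15 -0.36] [ 0.5471 -0.218   0.3805] 27.55 [377.53 215.47 526.1 ]
the job is handed in; nothing more can be done
None
```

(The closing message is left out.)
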